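# Sort two gearbox brackets into pass and reject nests

### The arm

A 6-joint arm with a two-finger parallel gripper is mounted at the origin on the work surface. World frame = base frame: x ahead of the robot, y to its left, z up, the work surface at z = 0. Lengths are in m, angles in rad, forces in N, time in s.
With the tool pointing down it reaches from about 0.25 to 0.775 m from the base axis. Payload 4 kg.
Tool frame: the origin (TCP) lies midway between the tips of the shut fingers; the grasp point (between the pads) lies 19 mm behind it (grip_point_offset is the distance from the TCP to the grasp point, in m); z points along the fingers, y is the line along which they close (so a half turn about z gives the same grasp; the last joint's range is limited). The gripper opens to 94 mm and grips with 3 to 60 N. Pads are 16 mm wide; open, the fingers measure 119 mm over their backs; the gripper's body (75 mm by 177 mm) begins 78 mm behind the grasp point.
Start: joints at [1.145, 0.087, 1.371, -0, 1.684, -0.103], TCP at [0.174, 0.522, 0.206] pointing down, gripper open.
Joint ranges: [-3.1, 3.1], [-0.76, 2.03], [0.27, 2.55], [-1.08, 4.22], [0.17, 2.65], [-2.57, 2.57]. Speed limits (rad/s): [2.79, 2.79, 3.14, 3.14, 3.14, 3.14].

### API

Orientations are given as [roll, pitch, yaw] about the fixed x, y, z axes, in that order (R = Rz(yaw) Ry(pitch) Rx(roll)).
In Python, from bench import * gives the robot as it stands.
- The arm moves only by the tool carry_out, never from a script. Its argument "commands" is a list of rows, each a list of 6 numbers: the shift along the tool's x, y, z in m, then the turn, a rotation vector about the tool's x, y, z in rad. In form: [[tx, ty, tz, rx, ry, rz], ...]. A call has exactly 5 rows; each row is the pose to reach, as a shift and turn from the pose commanded when the call began, along the tool's axes at that moment; what a row does not reach only later rows make up. A row lasts 1/10 s, in which the tool goes at most 50 mm and 8.59 degrees, less where a joint would pass 70% of its speed; a pose out of reach is approached as far as the arm can. A call with a gripper value outside its range is refused whole. "jaw" is the opening, from 0 (shut) to 1 (fully open), set as the call begins (left out, the last holds). The fingers move at their own pace and stop on an object; the grip force is fixed at half the most. Time passes only in rows, so rows that repeat a pose let the fingers close, or fill a call up. It gives the time, the measured TCP pose, the force, the opening and the grip force at its end, in the units of the state.
- get_obs(): the state, without advancing time (a new reading comes with each control period).
- snapshot(name): name is "scene" or "top"; returns a dict with "img" (384x512x3 uint8, red, green, blue), "range_z" (384x512 float32, m along the optical axis (not along the pixel's ray), 0 where there is no reading), "fx", "fy", "cx", "cy" (pixels), "distortion" ([k1, k2, p1, p2, k3] as OpenCV has them; the pictures are not rectified), "R" (3x3) and "t" (3): a world point X has camera coordinates R X + t. Camera axes: x right, y down, z forward; pixel columns grow to the right and rows downward; lengths in m; the calibration is good to about 2 mm. A picture is of the moment at which its call begins.
- close_job(): hands the job in; it is judged then, once.
The state is a dict: "time": time; "joint_positions": joint angles; "qvel": joint speeds; "joint_torque": joint torques, N m; "tool_pos": TCP position; "ee_rot": TCP orientation; "wrist_force": force on the tool from outside, world axes, zero at the start; "wrist_torque": the same for the moment, N m; "width": finger opening in m; "finger_force": force on a finger pad.
Only numpy, scipy, OpenCV 4.12 (cv2) and the standard library are available. Lean on these libraries where they do the work, as an engineer would, in place of code of your own. Each camera call takes 0.05 s, during which the arm holds its last target. There are 200 camera calls.

### The job

Two gearbox brackets wait on the sloping rack with their inspection tags on: a round tag means passed, a long strip tag means rejected. Put the bracket with the round tag in the nest marked with a round plate and the bracket with the strip tag in the nest marked with a strip, each left lying flat on its base on the floor of its nest. Set them down rather than dropping them, and leave the other parts on the bench where they are.

Things in the scene. Friction and masses are not known exactly. Their poses are not given: they have to be found in the camera images.
- pass_bracket: dark steel bracket, 0.6 kg: base 96 (x) x 110 (y) x 14 mm; upright web across its middle, 16 mm thick (x from -8 to 8), 100 mm wide (y), top edge 79 mm above the underside; grip it there, across the 16 mm. Origin: centre of the underside; z: up the web. It starts on the rack, tilted 30 degrees with it. Tag: white round disc, 34 mm, on the base at x = -28; another, 28 mm, on the web's +x face.
- reject_bracket: dark steel bracket, 0.6 kg: base 96 (x) x 110 (y) x 14 mm; upright web across its middle, 16 mm thick (x from -8 to 8), 100 mm wide (y), top edge 79 mm above the underside; grip it there, across the 16 mm. Origin: centre of the underside; z: up the web. It starts on the rack, tilted 30 degrees with it. Tag: white strip, 86 x 13 mm along y, on the base at x = -28; another on the web's +x face.
- rack: fixed grey rack, 310 mm wide (y), 130 mm deep; the brackets lie on it side by side, about 150 mm apart, in either order. Its slope is 30 degrees, low on the -x side (towards the robot), 22 mm high at the low edge, 89 mm at the back; a stop ledge 12 mm high, square to the slope, runs along the low edge. Origin: on the bench under the middle. Nothing stands above it.
- pass_nest_floor (a point): centre of the inner floor of the pass nest, 5 mm above the bench: a fixed black tray, 160 x 160 mm outside, rim 18 mm high, walls 5 mm, floor 5 mm (150 x 150 mm inside: a bracket fits any way round), with a ledge 50 mm long, 10 mm high on its +x side carrying a white round plate, 40 mm across. Axes: those of the tray, z up.
- reject_nest_floor (a point): centre of the inner floor of the reject nest, 5 mm above the bench: a fixed black tray, 160 x 160 mm outside, rim 18 mm high, walls 5 mm, floor 5 mm (150 x 150 mm inside: a bracket fits any way round), with a ledge 50 mm long, 10 mm high on its +x side carrying a white strip, 130 x 16 mm. Axes: those of the tray, z up.
- gear: bystander: stepped steel gear standing on the bench, 90 mm across, 70 mm high. Origin: centre of its underside.
- clutch_ring: bystander: dark steel ring lying on the bench, 100 mm across, 22 mm high. Origin: centre of its underside.
- wrench: bystander: steel wrench, 180 mm long, lying flat on the bench on the robot's side of the nests. Origin: under its middle, x along its length.
Things that resemble listed ones, but are neither listed nor needed, are in the scene too. Leave any green or orange look-alike of the pass_bracket alone.

How it is judged:
By the outcome, as a careful person would: the job done as asked, in the order asked, and still so for the second after the job is handed in, with the robot touching nothing.
It also fails if it takes over 64 s, if anything falls off the work surface, if the arm or the gripper's body presses on something with over 40 N, if the wrist force passes 120 N, or if a joint passes its speed limit or range.

## Working session

There is one attempt and no reset: what is moved stays moved. The work goes in short steps, Python scripts to look and compute and a tool call to move; the robot and the scene stay as the last step left them, time stands still between calls to the robot, and variables do not carry over. Pictures are saved under pics/ and viewed, at most 10 in all, crops included, and the job is handed in when it is done.

Besides the shell and the picture viewer there is one more tool, called after "Call:" in YAML: its name, and indented under it one key for each argument. carry_out: Moves the arm, as the interface text tells. Its arguments: {"type":"object","properties":{"commands":{"type":"array","items":{"type":"array","items":{"type":"number"}}},"jaw":{"type":"number"}},"required":["commands"]}

```bash
mkdir -p pics; ls
python3 - <<'E'
from bench import *
import cv2,numpy as np
o=get_obs();print({k:np.round(v,4).tolist() for k,v in o.items()})
for n in ["scene","top"]:
    s=snapshot(n);np.savez(''+n+'0.npz',**s)
    cv2.imwrite('pics/'+n+'0.png',s['img'][:,:,::-1])
    print(n,s['fx'],s['cx'],s['cy'],s['distortion'],np.round(s['R'],3).tolist(),s['t'], (s['range_z']>0).mean())
E
```

```text
pics
{'time': 0.0, 'joint_positions': [1.1449, 0.0879, 1.3722, -0.0, 1.6836, -0.1031], 'qvel': [-0.0017, 0.0011, -0.0009, 0.0011, 0.0, -0.0003], 'joint_torque': [-0.0003, -34.0171, -30.2435, 0.0717, 0.0327, -0.0001], 'tool_pos': [0.1743, 0.5211, 0.2043], 'ee_rot': [-3.1394, -0.0002, 2.8188], 'wrist_force': [0.316, -0.1956, -0.706], 'wrist_torque': [-0.0132, -0.0445, 0.0223], 'finger_force': 0.0, 'width': 0.094}
scene 381.7408693078639 258.8546348726414 192.237745768582 [-0.11814905  0.          0.          0.          0.        ] [[0.578, 0.816, 0.013], [0.509, -0.348, -0.787], [-0.637, 0.462, -0.617]] [-0.2314021  -0.21267029  1.6955046 ] 0.9960581461588541
top 356.8395744882374 257.66581572641275 197.34969690956845 [-0.02381988  0.          0.          0.          0.        ] [[-0.025, -0.999, -0.023], [-0.999, 0.026, -0.042], [0.042, 0.022, -0.999]] [-0.0592006   0.51368338  1.16995575] 0.9961039225260416
```

View pics/scene0.png

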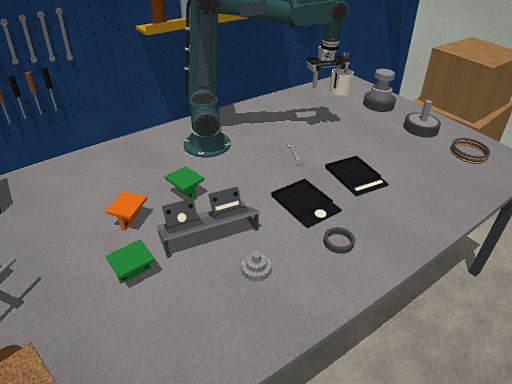

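View pics/top0.png

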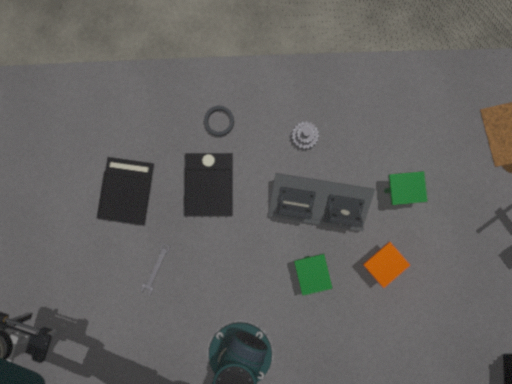

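The scene view shows the bracket with a round tag at (182,215) and the strip-tagged one at (226,203). The top view has the same two at (345,211) and (296,203). The nests in the top view are strip (127,190) and round (209,185).

Look-alikes to rule out in the top view are green (313,273), green (407,188) and orange (387,265). The dark steel brackets on the rack are the ones I want.

```bash
cat > h.py <<'E'
import numpy as np,cv2
from scipy.spatial.transform import Rotation as Ro
def load(n): return dict(np.load(''+n+'.npz'))
def rays(s,uv):
    K=np.array([[s['fx'],0,s['cx']],[0,s['fy'],s['cy']],[0,0,1.]])
    p=cv2.undistortPoints(np.asarray(uv,float).reshape(-1,1,2),K,s['distortion']).reshape(-1,2)
    return np.c_[p,np.ones(len(p))]@s['R'], -s['R'].T@s['t']   # dirs (unit z depth), origin
def lift(s,uv):
    uv=np.asarray(uv); d,o=rays(s,uv); i=np.round(uv).astype(int)
    return o+d*s['range_z'][i[:,1],i[:,0]][:,None]
def cloud(s):
    v,u=np.mgrid[:384,:512]; return lift(s,np.c_[u.ravel(),v.ravel()]).reshape(384,512,3)
def tri(s1,p1,s2,p2):
    d1,o1=rays(s1,[p1]);d2,o2=rays(s2,[p2])
    t=np.linalg.lstsq(np.c_[d1[0],-d2[0]],o2-o1,rcond=None)[0]
    a=o1+t[0]*d1[0];b=o2+t[1]*d2[0]; return (a+b)/2,np.linalg.norm(a-b)
E
python3 - <<'E'
from h import *
S={n:load(n+'0') for n in('scene','top')}
for n,s in S.items():
    c=cloud(s); g=s['img'].astype(int)
    roi=(c[...,0]>.2)&(c[...,0]<.85)&(abs(c[...,1])<.5)&(c[...,2]<.25)&(c[...,2]>-.02)
    m=roi&(g.min(2)>(150 if n=='scene' else 110))&(g.max(2)-g.min(2)<60)
    k,l,st,ce=cv2.connectedComponentsWithStats(m.astype(np.uint8))
    for i in range(1,k):
        if st[i,4]<12: continue
        P=c[l==i]; ev,V=np.linalg.eigh(np.cov(P.T))
        print(n,ce[i].round(1),st[i,4],'med',np.median(P,0).round(4),'mean',P.mean(0).round(4),'axis',V[:,2].round(2),'len',(2*np.sqrt(3*abs(ev))).round(3))
s=S['scene'];a=cv2.resize(s['img'][175:265,140:280],None,fx=4,fy=4,interpolation=2)
b=cv2.resize(S['top']['img'][165:240,260:380],(560,350),interpolation=2)
cv2.imwrite('pics/crop.png',np.vstack([a,cv2.resize(b,(560,240))])[:,:,::-1])
E
```

```text
scene [368.6 184.9] 78 med [0.6247 0.3592 0.0107] mean [0.6249 0.3594 0.0107] axis [-0.18 -0.98 -0.  ] len [0.006 0.017 0.13 ]
scene [226.7 205.2] 80 med [ 0.4857 -0.192   0.0741] mean [ 0.4855 -0.191   0.0742] axis [-0.19 -0.98 -0.  ] len [0.008 0.011 0.08 ]
scene [320.  213.2] 72 med [0.6383 0.0917 0.0104] mean [0.6394 0.0911 0.0104] axis [-0.72  0.7  -0.03] len [0.005 0.035 0.038]
scene [181.5 217.1] 58 med [ 0.457  -0.3408  0.0758] mean [ 0.4566 -0.3411  0.076 ] axis [ 0.47 -0.06 -0.88] len [0.007 0.023 0.025]
scene [268.7 262.3] 13 med [ 0.7287 -0.1962  0.0247] mean [ 0.7282 -0.1975  0.0247] axis [-0.92  0.4   0.  ] len [0.003 0.008 0.034]
scene [246.6 271.2] 14 med [ 0.7182 -0.2693  0.0229] mean [ 0.7181 -0.2694  0.023 ] axis [-0.99 -0.16 -0.04] len [0.005 0.008 0.036]
top [306.1 132.9] 476 med [ 0.7172 -0.2368  0.0269] mean [ 0.7171 -0.236   0.0337] axis [ 0.95  0.07 -0.31] len [0.057 0.081 0.083]
top [208.  159.9] 114 med [0.641  0.0902 0.0114] mean [0.641  0.0901 0.0115] axis [-0.4  -0.92  0.01] len [0.008 0.034 0.036]
top [128.4 166.7] 178 med [0.6259 0.3587 0.0108] mean [0.6263 0.3587 0.0112] axis [-0.17 -0.99 -0.  ] len [0.008 0.016 0.129]
top [296.1 203.7] 30 med [ 0.4854 -0.191   0.075 ] mean [ 0.4863 -0.193   0.0754] axis [-0.18 -0.98  0.02] len [0.003 0.012 0.073]
top [344.9 211.8] 22 med [ 0.4568 -0.3425  0.0784] mean [ 0.4574 -0.343   0.077 ] axis [ 0.48  0.16 -0.86] len [0.003 0.02  0.024]
top [155.  269.4] 163 med [0.2859 0.2737 0.0066] mean [0.2818 0.2746 0.0066] axis [-0.9   0.44 -0.  ] len [0.008 0.022 0.158]
```

View pics/crop.png

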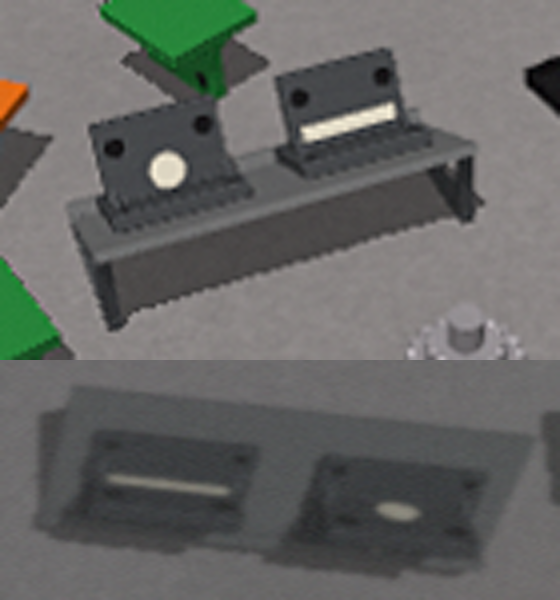

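The crop confirms a round tag on the left bracket in the scene view and a strip on the right one. Both webs lean toward the robot. Next I'll fit the bracket frames, the rack plane and the trays.

```bash
cat > m.py <<'E'
from h import *
S={n:load(n+'0') for n in('scene','top')}; C={n:cloud(s) for n,s in S.items()}
def plane(P):
    for _ in range(4):
        c=P.mean(0); n=np.linalg.svd(P-c,full_matrices=False)[2][2]; r=(P-c)@n; P=P[abs(r)<max(.0015,1.5*r.std())]
    return c,n*np.sign(n[2]),len(P),r.std()
px={'reject':((226.7,205.2),(296.1,203.7)),'pass':((181.5,217.1),(344.9,211.8))}
nd={'passnest':((320,213.2),(208,159.9)),'rejnest':((368.6,184.9),(128.4,166.7))}
for k,(a,b) in {**px,**nd}.items(): print(k,'tri',*[np.round(q,4) for q in tri(S['scene'],a,S['top'],b)])
yb=np.array([.185,.983,0]); xh=np.array([.983,-.185,0]); c0=np.array([.471,-.267,0])
for n in C:
    P=C[n].reshape(-1,3); d=(P-c0)@yb; e=(P-c0)@xh
    q=P[(abs(d)<.15)&(e>.045)&(e<.11)&(P[:,2]>.055)&(P[:,2]<.11)]
    print(n,'rack',[np.round(v,4) for v in plane(q)])
for k,T in (('reject',[.4857,-.192,.0745]),('pass',[.457,-.341,.076])):
    T=np.array(T); bz=-.5*xh+np.array([0,0,.866]); bx=.866*xh+np.array([0,0,.5])
    for n in C:
        P=C[n].reshape(-1,3); q=(P-T)@np.c_[bx,yb,bz]
        web=P[(abs(q[:,0])<.008)&(abs(q[:,1])<.045)&(abs(q[:,2])<.04)&(q[:,2]>-.022)]
        print(k,n,'web',[np.round(v,4) for v in plane(web)])
        w=q[(abs(q[:,0])<.005)&(abs(q[:,1])<.08)&(q[:,2]<.07)&(q[:,2]>-.015)]
        m=w[w[:,2]>.0]
        if len(m): print('   y',np.percentile(m[:,1],[0,2,98,100]).round(4),'ztop',np.percentile(w[:,2],[95,99,100]).round(4))
for k,c in (('pass',[.56,.085]),('rej',[.55,.345])):
    for n in C:
        P=C[n]; g=S[n]['img'].max(2)
        m=(np.hypot(P[...,0]-c[0],P[...,1]-c[1])<.16)&(g<45)&(P[...,2]>-.01)&(P[...,2]<.03)
        r=cv2.minAreaRect((P[m][:,:2]*1000).astype(np.float32)); print(k,n,m.sum(),np.round(r[0],1),np.round(r[1],1),round(r[2],1),'z',np.percentile(P[m][:,2],[5,50,99]).round(4))
for n in C:
    P=C[n]; g=S[n]['img'].astype(int); m=(g[...,1]-g[...,0]>40)&(g[...,1]-g[...,2]>40)&(P[...,0]<.45)
    q=P[m]; q=q[(q[:,0]>.15)&(abs(q[:,1]+.23)<.1)]; print('green',np.percentile(q,[2,50,98],axis=0).round(3).tolist() if len(q) else 0)
E
python3 m.py
```

```text
reject tri [ 0.4866 -0.1925  0.0757] 0.001
pass tri [ 0.4577 -0.3423  0.0777] 0.0015
passnest tri [0.6408 0.0896 0.012 ] 0.0005
rejnest tri [0.6258 0.3581 0.0119] 0.0007
scene rack [array([ 0.5371, -0.2814,  0.0794]), array([-0.3983,  0.078 ,  0.9139]), np.int64(400), np.float64(0.0014)]
top rack [array([ 0.5359, -0.2802,  0.0798]), array([-0.4756,  0.0897,  0.8751]), np.int64(711), np.float64(0.0011)]
reject scene web [array([ 0.4781, -0.19  ,  0.0849]), array([ 0.8415, -0.1629,  0.5152]), np.int64(235), np.float64(0.0012)]
   y [-0.0509 -0.0488  0.0473  0.0497] ztop [0.0473 0.0498 0.0512]
reject top web [array([ 0.4801, -0.1905,  0.0856]), array([ 0.8365, -0.1605,  0.524 ]), np.int64(208), np.float64(0.0008)]
   y [-0.0481 -0.0468  0.0489  0.0509] ztop [0.051  0.0529 0.0544]
pass scene web [array([ 0.4498, -0.3405,  0.0856]), array([ 0.8466, -0.1621,  0.5069]), np.int64(286), np.float64(0.0011)]
   y [-0.0512 -0.0484  0.0483  0.0503] ztop [0.0459 0.0481 0.0487]
pass top web [array([ 0.4509, -0.3406,  0.0867]), array([ 0.844 , -0.1572,  0.5128]), np.int64(223), np.float64(0.0008)]
   y [-0.0504 -0.0483  0.0476  0.0492] ztop [0.0504 0.0516 0.0524]
pass scene 1705 [560.3  91.8] [165.1 215.6] 88.6 z [0.0008 0.0055 0.0189]
pass top 426 [559.3  92.6] [152.1 197.5] 87.9 z [0.001  0.0055 0.0174]
rej scene 1237 [545.8 371.3] [165.6 214.3] 81.0 z [0.0014 0.0061 0.0197]
rej top 1506 [545.7 370.3] [157.7 200.4] 80.6 z [0.0008 0.0052 0.02  ]
green [[0.215, -0.29, 0.011], [0.28, -0.239, 0.077], [0.327, -0.189, 0.081]]
green [[0.216, -0.286, 0.075], [0.268, -0.237, 0.079], [0.32, -0.19, 0.083]]
```

Both views agree to within 1.5 mm, and the sizes match: web about 98 mm wide, tag about 30 mm up the web, rack 30°, tray floor about 5 mm. The grasp TCP follows from those.

```bash
cat > g.py <<'E'
from h import *
from bench import *
def down(yawdeg): # tool y along world yaw
    a=np.radians(yawdeg); return np.c_[[-np.sin(a),np.cos(a),0],[np.cos(a),np.sin(a),0],[0,0,-1]]
B=Ro.from_euler('xyz',[0,-30,-10.8],degrees=True).as_matrix(); TILT=np.c_[B[:,1],B[:,0],-B[:,2]]
TAG={'pass':np.array([.4573,-.3418,.0767]),'reject':np.array([.4860,-.1922,.0750])}
def grasp(k,back=0): return TAG[k]+(.005+back)*B[:,2]-.0085*B[:,0]
PN=np.array([.5357,.0927,.041]); RN=np.array([.522,.3755,.041])
def cur():
    o=get_obs(); return np.array(o['tool_pos']),Ro.from_euler('xyz',o['ee_rot']).as_matrix(),o
def plan(wps,start=None):
    p,R,o=cur(); print('now',p.round(4),'t',round(float(o['time']),2),'q',np.round(o['joint_positions'],2))
    for q,Q in wps:
        t=R.T@(q-p); r=Ro.from_matrix(R.T@Q).as_rotvec()
        print('to',np.round(q,3),'shift',t.round(4),'turn',r.round(3)); p,R=q,Q
E
python3 - <<'E'
from g import *
print(np.round(grasp('pass'),4),np.round(grasp('reject'),4))
a=np.array
plan([(a([.27,.32,.30]),down(40)),(a([.32,.08,.30]),down(8)),(a([.34,-.15,.28]),down(-10.8)),(grasp('pass',.14),TILT),(grasp('pass',.03),TILT),(grasp('pass'),TILT)])
E
```

```text
[ 0.4476 -0.34    0.0768] [ 0.4763 -0.1904  0.0751]
now [0.1743 0.5211 0.2045] t 0.1 q [ 1.14  0.09  1.37 -0.    1.68 -0.1 ]
to [0.27 0.32 0.3 ] shift [-0.1546 -0.1606 -0.0953] turn [-0.002  0.     0.55 ]
to [0.32 0.08 0.3 ] shift [-0.216 -0.116  0.   ] turn [0.    0.    0.559]
to [ 0.34 -0.15  0.28] shift [-0.2305 -0.0122  0.02  ] turn [0.    0.    0.328]
to [ 0.379 -0.327  0.198] shift [-0.1664  0.0713  0.082 ] turn [-0.524 -0.     0.   ]
to [ 0.433 -0.337  0.103] shift [-0.   -0.    0.11] turn [0. 0. 0.]
to [ 0.448 -0.34   0.077] shift [0.   0.   0.03] turn [0. 0. 0.]
```

Call:
carry_out:
  commands:
    - [-0.03, -0.032, -0.019, 0, 0, 0.11]
    - [-0.062, -0.064, -0.038, 0, 0, 0.22]
    - [-0.093, -0.096, -0.057, 0, 0, 0.33]
    - [-0.124, -0.128, -0.076, 0, 0, 0.44]
    - [-0.155, -0.16, -0.095, 0, 0, 0.55]
  jaw: 1

```text
time: 0.6
tool_pos: [0.2709, 0.3189, 0.3008]
ee_rot: [-3.141, 0.0, 2.265]
wrist_force: [0.8, -0.5, 0.1]
width: 0.0937
finger_force: 0.0
```

Call:
carry_out:
  commands:
    - [-0.043, -0.023, 0, 0, 0, 0.11]
    - [-0.086, -0.046, 0, 0, 0, 0.22]
    - [-0.13, -0.07, 0, 0, 0, 0.335]
    - [-0.173, -0.093, 0, 0, 0, 0.447]
    - [-0.216, -0.116, 0, 0, 0, 0.559]

```text
time: 1.1
tool_pos: [0.3203, 0.0789, 0.3002]
ee_rot: [3.141, -0.0, 1.706]
wrist_force: [1.8, 0.1, 0.2]
width: 0.0942
finger_force: 0.0
```

Call:
carry_out:
  commands:
    - [-0.046, -0.002, 0.004, 0, 0, 0.066]
    - [-0.092, -0.005, 0.008, 0, 0, 0.13]
    - [-0.138, -0.007, 0.012, 0, 0, 0.197]
    - [-0.184, -0.01, 0.016, 0, 0, 0.262]
    - [-0.23, -0.012, 0.02, 0, 0, 0.328]

```text
time: 1.6
tool_pos: [0.3401, -0.1507, 0.2801]
ee_rot: [3.141, -0.0, 1.378]
wrist_force: [1.0, 0.5, -0.4]
width: 0.094
finger_force: 0.0
```

Run:
```python
from g import *
plan([(grasp('pass',.14),TILT),(grasp('pass',.03),TILT)])
```

```text
now [ 0.3401 -0.1507  0.2801] t 1.6 q [-0.57 -0.32  1.59  0.    1.87 -0.38]
to [ 0.379 -0.327  0.198] shift [-0.1655  0.0718  0.082 ] turn [-0.523  0.001 -0.004]
to [ 0.433 -0.337  0.103] shift [-0.   -0.    0.11] turn [0. 0. 0.]
```

Call:
carry_out:
  commands:
    - [-0.033, 0.014, 0.016, -0.105, 0, 0]
    - [-0.066, 0.028, 0.032, -0.21, 0, 0]
    - [-0.1, 0.042, 0.049, -0.315, 0, 0]
    - [-0.133, 0.057, 0.066, -0.42, 0, -0.002]
    - [-0.1655, 0.0718, 0.082, -0.523, 0.001, -0.004]

```text
time: 2.1
tool_pos: [0.3798, -0.3263, 0.1982]
ee_rot: [2.614, 0.002, 1.385]
wrist_force: [0.8, -0.1, 0.0]
width: 0.0937
finger_force: 0.0
```

Call:
carry_out:
  commands:
    - [-0.1655, 0.0718, 0.082, 0, 0, 0]
    - [0, 0, 0, 0, 0, 0]
    - [0, 0, 0, 0, 0, 0]
    - [0, 0, 0, 0, 0, 0]
    - [0, 0, 0, 0, 0, 0]

```text
time: 2.6
tool_pos: [0.3804, -0.3254, 0.2009]
ee_rot: [2.615, 0.004, 1.386]
wrist_force: [0.1, 0.0, 0.6]
width: 0.0939
finger_force: 0.0
```

Run:
```python
from g import *
plan([(grasp('pass',.14),TILT),(grasp('pass',.03),TILT)])
```

```text
now [ 0.3804 -0.3254  0.2009] t 2.6 q [-1.11 -0.34  1.86  0.43  1.31 -0.97]
to [ 0.379 -0.327  0.198] shift [-0.0017 -0.0026  0.0019] turn [0.003 0.002 0.005]
to [ 0.433 -0.337  0.103] shift [-0.   -0.    0.11] turn [0. 0. 0.]
```

The first row of that second call was a slip of mine: it moved briefly and came back, touching nothing. I'm approaching now.

Call:
carry_out:
  commands:
    - [-0.001, -0.001, 0.022, 0, 0, 0.002]
    - [-0.002, -0.002, 0.045, 0.002, 0.002, 0.004]
    - [-0.002, -0.0026, 0.067, 0.003, 0.002, 0.005]
    - [-0.002, -0.0026, 0.09, 0.003, 0.002, 0.005]
    - [-0.002, -0.0026, 0.112, 0.003, 0.002, 0.005]

```text
time: 3.1
tool_pos: [0.4338, -0.3377, 0.1042]
ee_rot: [2.615, 0.003, 1.383]
wrist_force: [0.6, -0.9, -0.4]
width: 0.0939
finger_force: 0.0
```

Run:
```python
from g import *
plan([(grasp('pass'),TILT)])
s=snapshot('scene');cv2.imwrite('pics/ap1.png',cv2.resize(s['img'][120:270,100:300],None,fx=3,fy=3)[:,:,::-1])
```

```text
now [ 0.4338 -0.3377  0.1042] t 3.1 q [-1.   -0.17  1.92  0.43  1.05 -0.97]
to [ 0.448 -0.34   0.077] shift [ 0.0005 -0.0017  0.0308] turn [0.003 0.002 0.002]
```

View pics/ap1.png

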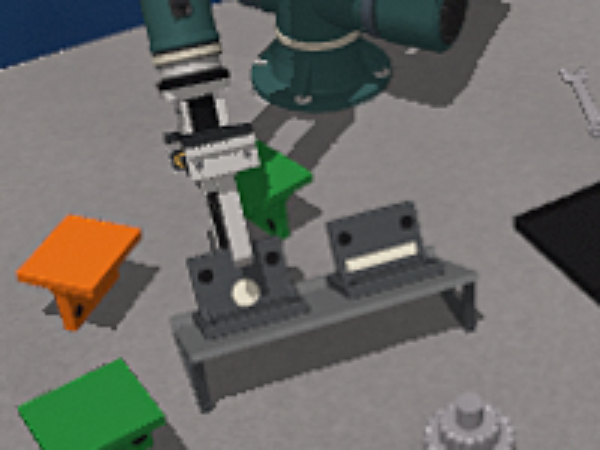

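The crop shows the open fingers straddling the round-tag web at (235,270), squared to it. I'll advance and close.

Call:
carry_out:
  commands:
    - [0, 0, 0.008, 0, 0, 0]
    - [0, -0.001, 0.016, 0, 0, 0]
    - [0, -0.0015, 0.024, 0.002, 0, 0]
    - [0, -0.0017, 0.0308, 0.003, 0.002, 0.002]
    - [0, -0.0017, 0.0308, 0.003, 0.002, 0.002]

```text
time: 3.65
tool_pos: [0.446, -0.3389, 0.0718]
ee_rot: [2.626, -0.008, 1.382]
wrist_force: [0.2, -0.1, -0.8]
width: 0.0941
finger_force: 0.0
```

Call:
carry_out:
  commands:
    - [0, 0, 0, 0, 0, 0]
    - [0, 0, 0, 0, 0, 0]
    - [0, 0, 0, 0, 0, 0]
    - [0, 0, 0, 0, 0, 0]
    - [0, 0, 0, 0, 0, 0]
  jaw: 0

```text
time: 4.15
tool_pos: [0.4461, -0.3392, 0.0727]
ee_rot: [2.624, -0.007, 1.382]
wrist_force: [-0.2, -1.0, -1.1]
width: 0.0573
finger_force: 0.0
```

Call:
carry_out:
  commands:
    - [0, 0, 0, 0, 0, 0]
    - [0, 0, 0, 0, 0, 0]
    - [0, 0, 0, 0, 0, 0]
    - [0, 0, 0, 0, 0, 0]
    - [0, 0, 0, 0, 0, 0]

```text
time: 4.65
tool_pos: [0.4477, -0.3395, 0.074]
ee_rot: [2.62, -0.007, 1.381]
wrist_force: [8.1, 0.6, 3.0]
width: 0.0176
finger_force: 3.9
```

Run:
```python
from g import *
a=np.array
g=grasp('pass')
plan([(g+.05*B[:,2],TILT),(a([.41,-.24,.26]),down(-10.8)),(a([.46,-.07,.26]),down(-6)),(PN+[0,0,.10],down(-1.7)),(PN+[0,0,.01],down(-1.7))])
```

```text
now [ 0.4477 -0.3395  0.074 ] t 4.65 q [-0.98 -0.11  1.93  0.44  0.99 -0.97]
to [ 0.423 -0.335  0.12 ] shift [-0.0002  0.0013 -0.0524] turn [-0.002 -0.006 -0.005]
to [ 0.41 -0.24  0.26] shift [ 0.0911  0.0434 -0.1365] turn [ 0.524  0.    -0.   ]
to [ 0.46 -0.07  0.26] shift [0.1764 0.0173 0.    ] turn [ 0.     0.    -0.084]
to [0.536 0.093 0.141] shift [0.1697 0.0583 0.119 ] turn [ 0.     0.    -0.075]
to [0.536 0.093 0.051] shift [0.   0.   0.09] turn [0. 0. 0.]
```

Call:
carry_out:
  commands:
    - [0, 0, 0, 0, 0, 0]
    - [0, 0, 0, 0, 0, 0]
    - [0, 0, 0, 0, 0, 0]
    - [0, 0, 0, 0, 0, 0]
    - [0, 0, 0, 0, 0, 0]

```text
time: 5.15
tool_pos: [0.4484, -0.3397, 0.0746]
ee_rot: [2.619, -0.006, 1.381]
wrist_force: [8.2, -0.5, -0.4]
width: 0.0155
finger_force: 30.0
```

Run:
```python
from g import *
p,R,o=cur();print(p.round(4),o['width'],o['finger_force'],'depth below plan',((grasp('pass')-p)@B[:,2]).round(4))
```

```text
[ 0.4484 -0.3397  0.0746] 0.015487191170714986 29.972822964191437 depth below plan 0.0023
```

Call:
carry_out:
  commands:
    - [0, 0, -0.005, 0, 0, 0]
    - [0, 0, -0.013, 0, 0, 0]
    - [0, 0.001, -0.025, 0, 0, 0]
    - [0, 0.001, -0.039, 0, -0.003, 0]
    - [0, 0.001, -0.053, 0, -0.006, -0.003]

```text
time: 5.65
tool_pos: [0.4195, -0.3334, 0.1177]
ee_rot: [2.629, -0.002, 1.382]
wrist_force: [-0.2, -0.5, -7.8]
width: 0.016
finger_force: 30.0
```

Run:
```python
from g import *
a=np.array
plan([(a([.41,-.24,.26]),down(-10.8)),(a([.46,-.07,.26]),down(-6)),(PN+[0,0,.10],down(-1.7))])
s=snapshot('scene');cv2.imwrite('pics/lift1.png',cv2.resize(s['img'][120:270,100:300],None,fx=3,fy=3)[:,:,::-1])
```

```text
now [ 0.4195 -0.3334  0.1177] t 5.65 q [-1.02 -0.21  1.92  0.42  1.11 -0.96]
to [ 0.41 -0.24  0.26] shift [ 0.0903  0.0463 -0.137 ] turn [ 0.513 -0.002 -0.001]
to [ 0.46 -0.07  0.26] shift [0.1764 0.0173 0.    ] turn [ 0.     0.    -0.084]
to [0.536 0.093 0.141] shift [0.1697 0.0583 0.119 ] turn [ 0.     0.    -0.075]
```

View pics/lift1.png

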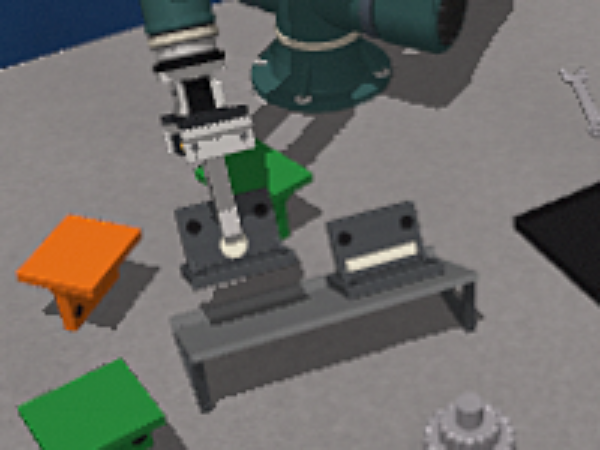

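The bracket is lifted level at crop (225,260) with a good grip. I'll go straight up and upright first, then sideways.

Call:
carry_out:
  commands:
    - [0, 0.006, -0.02, 0, 0, 0]
    - [0, 0.016, -0.045, 0.1, 0, 0]
    - [-0.001, 0.03, -0.075, 0.24, 0, 0]
    - [-0.002, 0.046, -0.102, 0.38, 0, 0]
    - [-0.002, 0.0625, -0.128, 0.513, -0.002, 0]

```text
time: 6.2
tool_pos: [0.4122, -0.3354, 0.2644]
ee_rot: [3.138, 0.004, 1.379]
wrist_force: [0.4, -0.2, -6.5]
width: 0.0157
finger_force: 30.0
```

Run:
```python
from g import *
a=np.array
plan([(a([.43,-.15,.26]),down(-8)),(a([.49,-.0,.25]),down(-5)),(PN+[0,0,.10],down(-1.7))])
```

```text
now [ 0.4122 -0.3354  0.2644] t 6.2 q [-0.79  0.04  1.31 -0.    1.79 -0.6 ]
to [ 0.43 -0.15  0.26] shift [ 0.1854 -0.0178  0.0037] turn [ 0.003  0.004 -0.052]
to [ 0.49 -0.    0.25] shift [0.1569 0.0385 0.01  ] turn [ 0.     0.    -0.052]
to [0.536 0.093 0.141] shift [0.0963 0.0374 0.109 ] turn [ 0.     0.    -0.058]
```

Call:
carry_out:
  commands:
    - [0.025, -0.002, 0, 0, 0, -0.01]
    - [0.06, -0.006, 0.001, 0, 0, -0.02]
    - [0.1, -0.01, 0.002, 0, 0, -0.03]
    - [0.145, -0.014, 0.003, 0.003, 0.004, -0.04]
    - [0.185, -0.018, 0.004, 0.003, 0.004, -0.052]

```text
time: 6.7
tool_pos: [0.4298, -0.148, 0.257]
ee_rot: [3.138, -0.004, 1.433]
wrist_force: [1.6, 0.3, -6.8]
width: 0.0153
finger_force: 30.0
```

Call:
carry_out:
  commands:
    - [0.038, 0.009, 0.002, 0, 0, -0.01]
    - [0.073, 0.018, 0.004, 0, 0, -0.02]
    - [0.105, 0.026, 0.006, 0, 0, -0.03]
    - [0.134, 0.033, 0.008, 0, 0, -0.04]
    - [0.157, 0.0385, 0.01, 0, 0, -0.052]

```text
time: 7.2
tool_pos: [0.4897, 0.0024, 0.2474]
ee_rot: [3.138, -0.004, 1.487]
wrist_force: [0.1, -1.0, -6.5]
width: 0.0157
finger_force: 30.0
```

Call:
carry_out:
  commands:
    - [0.022, 0.009, 0.015, 0, 0, -0.012]
    - [0.045, 0.017, 0.038, 0, 0, -0.024]
    - [0.068, 0.026, 0.064, 0, 0, -0.036]
    - [0.086, 0.033, 0.09, 0, 0, -0.048]
    - [0.096, 0.0374, 0.109, 0, 0, -0.058]

```text
time: 7.7
tool_pos: [0.5345, 0.0949, 0.1364]
ee_rot: [3.142, -0.005, 1.544]
wrist_force: [-0.0, -0.9, -5.8]
width: 0.0159
finger_force: 30.0
```

Run:
```python
from g import *
plan([(PN+[0,0,.02],down(-1.7))])
```

```text
now [0.5345 0.0949 0.1364] t 7.7 q [0.07 0.09 1.5  0.   1.55 0.09]
to [0.536 0.093 0.061] shift [-0.0025  0.0012  0.0754] turn [ 0.    -0.005  0.003]
```

Call:
carry_out:
  commands:
    - [-0.001, 0, 0.016, 0, 0, 0]
    - [-0.002, 0.001, 0.034, 0, -0.003, 0]
    - [-0.0025, 0.0012, 0.052, 0, -0.005, 0.003]
    - [-0.0025, 0.0012, 0.066, 0, -0.005, 0.003]
    - [-0.0025, 0.0012, 0.075, 0, -0.005, 0.003]

```text
time: 8.2
tool_pos: [0.5353, 0.0907, 0.0621]
ee_rot: [-3.141, 0.002, 1.539]
wrist_force: [-0.3, 0.1, -6.8]
width: 0.0161
finger_force: 30.0
```

Call:
carry_out:
  commands:
    - [0, 0, 0.004, 0, 0, 0]
    - [0, 0, 0.008, 0, 0, 0]
    - [0, 0, 0.011, 0, 0, 0]
    - [0, 0, 0.014, 0, 0, 0]
    - [0, 0, 0.016, 0, 0, 0]

```text
time: 8.7
tool_pos: [0.5362, 0.0906, 0.0478]
ee_rot: [3.14, 0.003, 1.54]
wrist_force: [-0.3, -0.4, -6.7]
width: 0.016
finger_force: 30.0
```

Run:
```python
from g import *
plan([(PN-[0,0,.003],down(-1.7))])
s=snapshot('scene');cv2.imwrite('pics/pl1.png',cv2.resize(s['img'][130:240,240:390],None,fx=4,fy=4)[:,:,::-1])
```

```text
now [0.5362 0.0906 0.0478] t 8.7 q [ 0.07  0.16  1.61 -0.    1.37  0.1 ]
to [0.536 0.093 0.038] shift [ 0.0021 -0.0005  0.0098] turn [ 0.002  0.003 -0.001]
```

View pics/pl1.png

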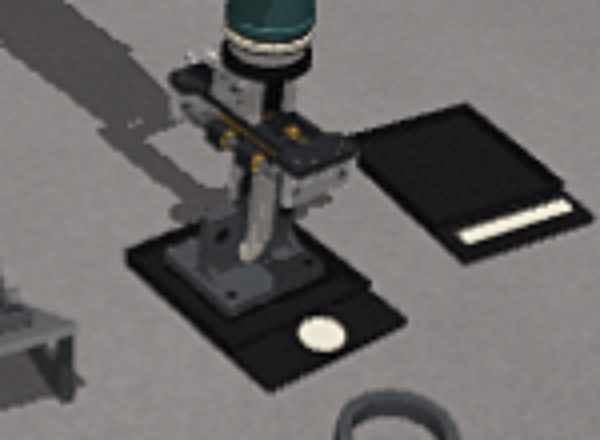

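The pass bracket sits level over the middle of the round-plate nest, at crop (245,265). I'll creep down to contact.

Call:
carry_out:
  commands:
    - [0.001, 0, 0.002, 0, 0, 0]
    - [0.002, 0, 0.004, 0, 0.002, 0]
    - [0.002, 0, 0.006, 0, 0.002, 0]
    - [0.002, 0, 0.007, 0, 0.002, 0]
    - [0.002, 0, 0.008, 0, 0.002, 0]

```text
time: 9.25
tool_pos: [0.5359, 0.0925, 0.0394]
ee_rot: [3.14, 0.001, 1.54]
wrist_force: [0.7, -0.2, -6.3]
width: 0.0161
finger_force: 30.0
```

Call:
carry_out:
  commands:
    - [0, 0, 0.0005, 0, 0, 0]
    - [0, 0, 0.001, 0, 0, 0]
    - [0, 0, 0.0015, 0, 0, 0]
    - [0, 0, 0.002, 0, 0, 0]
    - [0, 0, 0.002, 0, 0, 0]

```text
time: 9.75
tool_pos: [0.5361, 0.0925, 0.0381]
ee_rot: [3.14, 0.001, 1.54]
wrist_force: [-1.2, -0.4, -4.2]
width: 0.016
finger_force: 30.0
```

Contact is just beginning, since the load has dropped from 6.3 to 4.2 N.

Call:
carry_out:
  commands:
    - [0, 0, 0.0005, 0, 0, 0]
    - [0, 0, 0.001, 0, 0, 0]
    - [0, 0, 0.001, 0, 0, 0]
    - [0, 0, 0.001, 0, 0, 0]
    - [0, 0, 0.001, 0, 0, 0]

```text
time: 10.25
tool_pos: [0.5363, 0.0925, 0.0379]
ee_rot: [3.139, 0.001, 1.54]
wrist_force: [-4.9, -2.2, 5.3]
width: 0.0158
finger_force: 30.0
```

It's seated. I'll release, wait and retreat.

Call:
carry_out:
  commands:
    - [0, 0, 0, 0, 0, 0]
    - [0, 0, 0, 0, 0, 0]
    - [0, 0, 0, 0, 0, 0]
    - [0, 0, 0, 0, 0, 0]
    - [0, 0, 0, 0, 0, 0]
  jaw: 1

```text
time: 10.75
tool_pos: [0.5361, 0.0926, 0.0364]
ee_rot: [3.14, 0.001, 1.54]
wrist_force: [-0.3, 0.9, -0.0]
width: 0.0525
finger_force: 0.0
```

Call:
carry_out:
  commands:
    - [0, 0, 0, 0, 0, 0]
    - [0, 0, 0, 0, 0, 0]
    - [0, 0, 0, 0, 0, 0]
    - [0, 0, 0, 0, 0, 0]
    - [0, 0, 0, 0, 0, 0]

```text
time: 11.25
tool_pos: [0.5359, 0.0925, 0.0365]
ee_rot: [3.14, 0.001, 1.54]
wrist_force: [-0.2, -0.2, -0.1]
width: 0.0917
finger_force: 0.0
```

Call:
carry_out:
  commands:
    - [0, 0, -0.015, 0, 0, 0]
    - [0, 0, -0.045, 0, 0, 0]
    - [0, 0, -0.085, 0, 0, 0]
    - [0, 0, -0.13, 0, 0, 0]
    - [0, 0, -0.17, 0, 0, 0]

```text
time: 11.75
tool_pos: [0.5359, 0.0927, 0.2102]
ee_rot: [3.138, 0.001, 1.54]
wrist_force: [0.8, 0.4, -0.1]
width: 0.094
finger_force: 0.0
```

Run:
```python
from g import *
a=np.array
plan([(a([.45,-.06,.25]),down(-8)),(grasp('reject',.14),TILT),(grasp('reject',.03),TILT)])
```

```text
now [0.5359 0.0927 0.2102] t 11.75 q [ 0.07  0.07  1.38 -0.    1.69  0.1 ]
to [ 0.45 -0.06  0.25] shift [-0.1553 -0.081  -0.04  ] turn [0.004 0.    0.109]
to [ 0.408 -0.177  0.196] shift [-0.122  -0.0257  0.0537] turn [-0.523 -0.013  0.048]
to [ 0.462 -0.188  0.101] shift [-0.   -0.    0.11] turn [0. 0. 0.]
```

Call:
carry_out:
  commands:
    - [-0.031, -0.016, -0.008, 0, 0, 0.022]
    - [-0.062, -0.032, -0.016, 0, 0, 0.044]
    - [-0.093, -0.048, -0.024, 0.004, 0, 0.066]
    - [-0.124, -0.065, -0.032, 0.004, 0, 0.088]
    - [-0.155, -0.081, -0.04, 0.004, 0, 0.109]

```text
time: 12.25
tool_pos: [0.4491, -0.0607, 0.2484]
ee_rot: [-3.141, 0.001, 1.43]
wrist_force: [0.1, -0.5, -0.1]
width: 0.0938
finger_force: 0.0
```

Call:
carry_out:
  commands:
    - [-0.024, -0.005, 0.01, -0.105, -0.003, 0.01]
    - [-0.049, -0.01, 0.021, -0.21, -0.005, 0.02]
    - [-0.073, -0.015, 0.032, -0.315, -0.008, 0.03]
    - [-0.098, -0.02, 0.043, -0.42, -0.01, 0.04]
    - [-0.122, -0.0257, 0.0537, -0.523, -0.013, 0.048]

```text
time: 12.75
tool_pos: [0.4072, -0.1776, 0.1949]
ee_rot: [2.614, 0.004, 1.383]
wrist_force: [-0.8, -0.0, 0.3]
width: 0.0937
finger_force: 0.0
```

Run:
```python
from g import *
plan([(grasp('reject',.03),TILT)])
```

```text
now [ 0.4072 -0.1776  0.1949] t 12.75 q [-0.76 -0.56  2.    0.29  1.26 -0.6 ]
to [ 0.462 -0.188  0.101] shift [0.0008 0.0005 0.1089] turn [0.004 0.004 0.002]
```

Call:
carry_out:
  commands:
    - [0, 0, 0.022, 0, 0, 0]
    - [0.001, 0, 0.044, 0.002, 0.002, 0]
    - [0.001, 0, 0.066, 0.004, 0.004, 0.002]
    - [0.001, 0, 0.09, 0.004, 0.004, 0.002]
    - [0.001, 0, 0.109, 0.004, 0.004, 0.002]

```text
time: 13.25
tool_pos: [0.4611, -0.1865, 0.0987]
ee_rot: [2.624, -0.003, 1.382]
wrist_force: [-0.6, -0.4, -0.5]
width: 0.0941
finger_force: 0.0
```

Run:
```python
from g import *
plan([(grasp('reject'),TILT)])
s=snapshot('scene');cv2.imwrite('pics/ap2.png',cv2.resize(s['img'][120:270,130:360],None,fx=3,fy=3)[:,:,::-1])
```

```text
now [ 0.4611 -0.1865  0.0987] t 13.25 q [-0.66 -0.36  2.07  0.28  0.98 -0.58]
to [ 0.476 -0.19   0.075] shift [-0.001   0.0019  0.0283] turn [-0.006 -0.002 -0.002]
```

View pics/ap2.png

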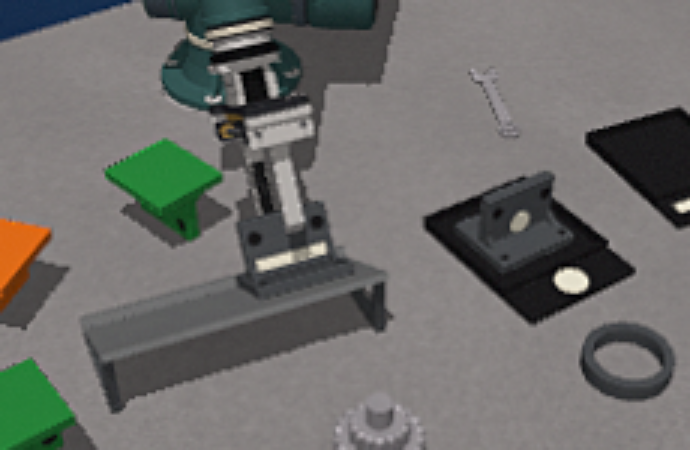

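The pass bracket lies flat in the round nest at crop (515,225), and the fingers straddle the strip web at (290,230). I'll advance and grip.

Call:
carry_out:
  commands:
    - [0, 0.001, 0.007, 0, 0, 0]
    - [-0.001, 0.002, 0.014, -0.003, 0, 0]
    - [-0.001, 0.002, 0.021, -0.006, -0.002, -0.002]
    - [-0.001, 0.002, 0.027, -0.006, -0.002, -0.002]
    - [-0.001, 0.002, 0.027, -0.006, -0.002, -0.002]

```text
time: 13.8
tool_pos: [0.4752, -0.1898, 0.0753]
ee_rot: [2.62, -0.001, 1.383]
wrist_force: [0.5, 0.1, -0.1]
width: 0.094
finger_force: 0.0
```

Call:
carry_out:
  commands:
    - [0, 0, 0, 0, 0, 0]
    - [0, 0, 0, 0, 0, 0]
    - [0, 0, 0, 0, 0, 0]
    - [0, 0, 0, 0, 0, 0]
    - [0, 0, 0, 0, 0, 0]
  jaw: 0

```text
time: 14.3
tool_pos: [0.4754, -0.1901, 0.0762]
ee_rot: [2.619, -0.0, 1.383]
wrist_force: [-0.2, 0.2, -0.7]
width: 0.0576
finger_force: 0.0
```

Call:
carry_out:
  commands:
    - [0, 0, 0, 0, 0, 0]
    - [0, 0, 0, 0, 0, 0]
    - [0, 0, 0, 0, 0, 0]
    - [0, 0, 0, 0, 0, 0]
    - [0, 0, 0, 0, 0, 0]

```text
time: 14.8
tool_pos: [0.4755, -0.1901, 0.0761]
ee_rot: [2.619, -0.001, 1.383]
wrist_force: [3.7, -0.6, 1.3]
width: 0.0174
finger_force: 0.3
```

Call:
carry_out:
  commands:
    - [0, 0, 0, 0, 0, 0]
    - [0, 0, 0, 0, 0, 0]
    - [0, 0, 0, 0, 0, 0]
    - [0, 0, 0, 0, 0, 0]
    - [0, 0, 0, 0, 0, 0]

```text
time: 15.3
tool_pos: [0.4758, -0.1902, 0.0763]
ee_rot: [2.618, -0.0, 1.383]
wrist_force: [5.3, -0.5, -2.4]
width: 0.0162
finger_force: 30.0
```

Run:
```python
from g import *
p,R,o=cur();print(p.round(4),o['width'],o['finger_force'],'depth below plan',((grasp('reject')-p)@B[:,2]).round(4))
plan([(grasp('reject',.05),TILT)])
```

```text
[ 0.4758 -0.1902  0.0763] 0.016185725264411772 30.000067055225372 depth below plan -0.0013
now [ 0.4758 -0.1902  0.0763] t 15.3 q [-0.64 -0.3   2.08  0.28  0.9  -0.58]
to [ 0.452 -0.186  0.118] shift [-0.0001 -0.0001 -0.0487] turn [ 0.    -0.001 -0.   ]
```

Call:
carry_out:
  commands:
    - [0, 0, -0.005, 0, 0, 0]
    - [0, 0, -0.013, 0, 0, 0]
    - [0, 0, -0.025, 0, 0, 0]
    - [0, 0, -0.037, 0, 0, 0]
    - [0, 0, -0.05, 0, 0, 0]

```text
time: 15.8
tool_pos: [0.4473, -0.1834, 0.1148]
ee_rot: [2.63, -0.004, 1.384]
wrist_force: [-0.2, -0.3, -6.7]
width: 0.0157
finger_force: 30.0
```

Call:
carry_out:
  commands:
    - [0, 0.006, -0.02, 0, 0, 0]
    - [0, 0.016, -0.045, 0.1, 0, 0]
    - [-0.001, 0.03, -0.075, 0.24, 0, 0]
    - [-0.002, 0.046, -0.102, 0.38, 0, 0]
    - [-0.002, 0.0625, -0.128, 0.52, 0, 0]

```text
time: 16.3
tool_pos: [0.439, -0.1854, 0.2616]
ee_rot: [-3.134, -0.0, 1.381]
wrist_force: [-0.2, 0.4, -5.8]
width: 0.0159
finger_force: 30.0
```

Run:
```python
from g import *
a=np.array
plan([(a([.45,.0,.27]),down(-8)),(a([.46,.2,.27]),down(-9)),(RN+[0,0,.18],down(-9.5)),(RN+[0,0,.03],down(-9.5))])
```

```text
now [ 0.439  -0.1854  0.2616] t 16.3 q [-0.52 -0.08  1.42 -0.    1.8  -0.33]
to [0.45 0.   0.27] shift [ 0.1841 -0.0242 -0.0082] turn [-0.007 -0.    -0.05 ]
to [0.46 0.2  0.27] shift [ 0.1994 -0.0179  0.    ] turn [0.    0.    0.017]
to [0.522 0.376 0.221] shift [0.183  0.0338 0.049 ] turn [0.    0.    0.009]
to [0.522 0.376 0.071] shift [0.   0.   0.15] turn [0. 0. 0.]
```

Call:
carry_out:
  commands:
    - [0.025, -0.003, -0.001, 0, 0, -0.01]
    - [0.06, -0.008, -0.003, -0.003, 0, -0.02]
    - [0.1, -0.013, -0.005, -0.005, 0, -0.03]
    - [0.143, -0.019, -0.007, -0.007, 0, -0.04]
    - [0.184, -0.024, -0.008, -0.007, 0, -0.05]

```text
time: 16.8
tool_pos: [0.45, 0.001, 0.267]
ee_rot: [3.138, 0.001, 1.432]
wrist_force: [1.3, -0.7, -6.2]
width: 0.0158
finger_force: 30.0
```

Call:
carry_out:
  commands:
    - [0.04, -0.004, 0, 0, 0, 0.003]
    - [0.08, -0.007, 0, 0, 0, 0.006]
    - [0.12, -0.011, 0, 0, 0, 0.01]
    - [0.16, -0.014, 0, 0, 0, 0.013]
    - [0.2, -0.018, 0, 0, 0, 0.017]

```text
time: 17.3
tool_pos: [0.4598, 0.2009, 0.2665]
ee_rot: [3.138, 0.004, 1.415]
wrist_force: [1.5, -0.6, -6.2]
width: 0.0158
finger_force: 30.0
```

Call:
carry_out:
  commands:
    - [0.04, 0.007, 0.01, 0, 0, 0.002]
    - [0.08, 0.015, 0.02, 0, 0, 0.004]
    - [0.12, 0.022, 0.03, 0, 0, 0.006]
    - [0.155, 0.028, 0.04, 0, 0, 0.008]
    - [0.183, 0.034, 0.049, 0, 0, 0.009]

```text
time: 17.8
tool_pos: [0.5224, 0.3766, 0.2161]
ee_rot: [3.138, 0.005, 1.407]
wrist_force: [0.9, -0.6, -6.6]
width: 0.0159
finger_force: 30.0
```

Run:
```python
from g import *
plan([(RN+[0,0,.03],down(-9.5))])
```

```text
now [0.5224 0.3766 0.2161] t 17.8 q [ 0.54  0.3   1.1  -0.01  1.74  0.7 ]
to [0.522 0.376 0.071] shift [-0.0003 -0.0007  0.1451] turn [0.003 0.005 0.003]
```

Call:
carry_out:
  commands:
    - [0, 0, 0.03, 0, 0, 0]
    - [0, 0, 0.065, 0.002, 0.003, 0]
    - [0, -0.001, 0.1, 0.003, 0.005, 0.003]
    - [0, -0.001, 0.128, 0.003, 0.005, 0.003]
    - [0, -0.001, 0.145, 0.003, 0.005, 0.003]

```text
time: 18.3
tool_pos: [0.5203, 0.3729, 0.0684]
ee_rot: [-3.138, 0.004, 1.403]
wrist_force: [-0.6, -0.5, -7.0]
width: 0.0161
finger_force: 30.0
```

Call:
carry_out:
  commands:
    - [0, 0, 0.005, 0, 0, 0]
    - [0, 0, 0.01, 0, 0, 0]
    - [0, 0, 0.014, 0, 0, 0]
    - [0, 0, 0.017, 0, 0, 0]
    - [0, 0, 0.019, 0, 0, 0]

```text
time: 18.8
tool_pos: [0.5247, 0.376, 0.0576]
ee_rot: [3.134, -0.006, 1.404]
wrist_force: [-1.1, 1.6, -6.2]
width: 0.0156
finger_force: 30.0
```

Run:
```python
from g import *
plan([(RN+[0,0,.002],down(-9.5))])
s=snapshot('scene');cv2.imwrite('pics/pl2.png',cv2.resize(s['img'][110:240,260:410],None,fx=4,fy=4)[:,:,::-1])
```

```text
now [0.5247 0.376  0.0576] t 18.8 q [ 0.53  0.36  1.34 -0.    1.43  0.7 ]
to [0.522 0.376 0.043] shift [-0.001  -0.0027  0.0146] turn [ 0.008 -0.006 -0.001]
```

View pics/pl2.png

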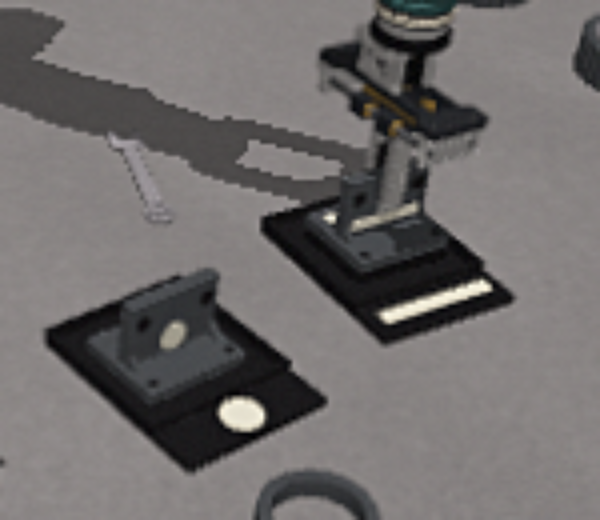

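The strip bracket is over its nest at crop (380,230), clear of the walls, and the pass bracket is flat at (165,335). I'll creep down.

Call:
carry_out:
  commands:
    - [0, -0.001, 0.003, 0.002, -0.002, 0]
    - [-0.001, -0.002, 0.006, 0.004, -0.003, 0]
    - [-0.001, -0.002, 0.009, 0.004, -0.003, 0]
    - [-0.001, -0.002, 0.012, 0.004, -0.003, 0]
    - [-0.001, -0.002, 0.013, 0.004, -0.003, 0]

```text
time: 19.35
tool_pos: [0.5219, 0.375, 0.043]
ee_rot: [3.14, -0.002, 1.404]
wrist_force: [1.2, -0.1, -6.5]
width: 0.0159
finger_force: 30.0
```

Run:
```python
from g import *
plan([(RN+[0,0,.0005],down(-9.5))]);print(get_obs()['wrist_force'],get_obs()['ee_rot'])
```

```text
now [0.5219 0.375  0.043 ] t 19.35 q [0.53 0.37 1.36 0.   1.41 0.7 ]
to [0.522 0.376 0.042] shift [0.0005 0.     0.0015] turn [ 0.002 -0.002 -0.001]
[ 1.20633832 -0.0932233  -6.49897155] [ 3.13984708e+00 -1.78258945e-03  1.40378843e+00]
```

Call:
carry_out:
  commands:
    - [0, 0, 0.0005, 0, 0, 0]
    - [0, 0, 0.001, 0.002, -0.002, 0]
    - [0, 0, 0.0015, 0.002, -0.002, 0]
    - [0, 0, 0.0015, 0.002, -0.002, 0]
    - [0, 0, 0.0015, 0.002, -0.002, 0]

```text
time: 19.85
tool_pos: [0.5223, 0.3752, 0.0423]
ee_rot: [3.141, -0.001, 1.404]
wrist_force: [0.1, 0.3, -5.8]
width: 0.016
finger_force: 30.0
```

Call:
carry_out:
  commands:
    - [0, 0, 0.0003, 0, 0, 0]
    - [0, 0, 0.0006, 0, 0, 0]
    - [0, 0, 0.001, 0, 0, 0]
    - [0, 0, 0.001, 0, 0, 0]
    - [0, 0, 0.001, 0, 0, 0]

```text
time: 20.35
tool_pos: [0.5222, 0.3752, 0.0411]
ee_rot: [3.141, -0.0, 1.404]
wrist_force: [-0.3, 0.1, -6.8]
width: 0.0156
finger_force: 30.0
```

Call:
carry_out:
  commands:
    - [0, 0, 0.0004, 0, 0, 0]
    - [0, 0, 0.0008, 0, 0, 0]
    - [0, 0, 0.001, 0, 0, 0]
    - [0, 0, 0.001, 0, 0, 0]
    - [0, 0, 0.001, 0, 0, 0]

```text
time: 20.85
tool_pos: [0.5223, 0.3752, 0.0405]
ee_rot: [3.141, -0.001, 1.404]
wrist_force: [-0.8, 0.2, -4.6]
width: 0.0162
finger_force: 30.0
```

Call:
carry_out:
  commands:
    - [0, 0, 0.0004, 0, 0, 0]
    - [0, 0, 0.0008, 0, 0, 0]
    - [0, 0, 0.001, 0, 0, 0]
    - [0, 0, 0.001, 0, 0, 0]
    - [0, 0, 0.001, 0, 0, 0]

```text
time: 21.35
tool_pos: [0.5223, 0.3754, 0.0403]
ee_rot: [3.141, -0.001, 1.404]
wrist_force: [-2.6, -0.9, 4.9]
width: 0.0161
finger_force: 30.0
```

It's seated. I'll release and retreat.

Call:
carry_out:
  commands:
    - [0, 0, 0, 0, 0, 0]
    - [0, 0, 0, 0, 0, 0]
    - [0, 0, 0, 0, 0, 0]
    - [0, 0, 0, 0, 0, 0]
    - [0, 0, 0, 0, 0, 0]
  jaw: 1

```text
time: 21.85
tool_pos: [0.5224, 0.3753, 0.0392]
ee_rot: [3.141, -0.001, 1.404]
wrist_force: [-0.8, 0.6, -0.0]
width: 0.0524
finger_force: 0.0
```

Call:
carry_out:
  commands:
    - [0, 0, 0, 0, 0, 0]
    - [0, 0, 0, 0, 0, 0]
    - [0, 0, 0, 0, 0, 0]
    - [0, 0, 0, 0, 0, 0]
    - [0, 0, 0, 0, 0, 0]

```text
time: 22.35
tool_pos: [0.5222, 0.3752, 0.0392]
ee_rot: [3.141, -0.0, 1.404]
wrist_force: [0.1, 0.2, -0.3]
width: 0.0921
finger_force: 0.0
```

Call:
carry_out:
  commands:
    - [0, 0, -0.015, 0, 0, 0]
    - [0, 0, -0.045, 0, 0, 0]
    - [0, 0, -0.085, 0, 0, 0]
    - [0, 0, -0.13, 0, 0, 0]
    - [0, 0, -0.17, 0, 0, 0]

```text
time: 22.85
tool_pos: [0.5222, 0.3752, 0.213]
ee_rot: [3.139, -0.002, 1.404]
wrist_force: [1.2, -0.2, 0.6]
width: 0.0941
finger_force: 0.0
```

Run:
```python
from g import *
s=snapshot('scene');cv2.imwrite('pics/end.png',cv2.resize(s['img'][110:270,220:410],None,fx=3,fy=3)[:,:,::-1])
```

```text
(no output)
```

View pics/end.png

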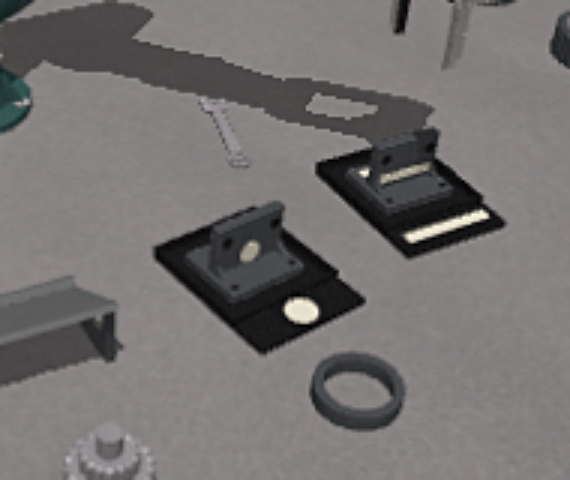

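Both brackets lie flat in their own nests, round at crop (245,255) and strip at (405,175), and the gripper is clear.

```bash
python3 -c "
from bench import *
print(close_job())"
```

```text
the job is handed in; nothing more can be done
None
```

I handed the job in at about 23 s: the round-tag bracket is flat in the round-plate nest and the strip-tag bracket is flat in the strip nest, both set down gently, with no other parts touched.

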